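Stow the last bearing carton under the cantilever tray

ROBOT

A 7-joint arm with a two-finger parallel gripper is mounted at the origin on a cart in front of the work surface, level with it; the furniture and walls round the work are solid. World frame = base frame: x ahead of the robot, y to its left, z up, the work surface at z = 0. Lengths are in m, angles in rad, forces in N, time in s.
With the tool pointing down it reaches from about 0.4 to 0.85 m from the base axis. Payload 4.5 kg.
Tool frame: the origin (TCP) lies at the very end of the fingers, on their centre line; the grasp point (between the pads) lies 19 mm behind it (tcp_to_grasp is the z of the grasp point in the tool frame, in m); z points along the fingers, y is the line along which they close (so a half turn about z gives the same grasp; the last joint's range is limited). The gripper opens to 88 mm and grips with 3 to 60 N. Pads are 18 mm wide; open, the fingers measure 123 mm over their backs; the gripper's body (75 mm by 187 mm) begins 45 mm behind the grasp point.
Start: joints at [-1.184, 0.689, -0.195, 1.565, 0.157, 0.902, -0.215], TCP at [0.216, 0.587, 0.239] pointing down, gripper open.
Joint ranges: [-3.01, 3.01], [-0.46, 2.08], [-1.47, 1.51], [0.13, 2.56], [-1, 4.14], [0.04, 2.09], [-2.66, 2.66]. Speed limits (rad/s): [2.57, 2.57, 3.14, 3.14, 3.14, 3.14, 3.14].

INTERFACE

Orientations are given as a unit quaternion [x, y, z, w].
In Python, from plant import * gives the robot as it stands. The module is installed in compiled form; this text tells all that it offers.
- The arm moves only by the shell command python3 -m jog 'ROWS' [OPENING] [FORCE]. ROWS is JSON, a list that holds one entry, the list of rows, each a list of 6 numbers: the shift along the tool's x, y, z in m, then the turn, a rotation vector about the tool's x, y, z in rad. In form: [[[dx, dy, dz, ax, ay, az], ...]]. A call has 1 to 12 rows; each row shifts and turns the commanded pose from where the row before left it, along the tool's axes as they then stand; what a row does not reach is not made up. A row lasts 1/8 s, in which the tool goes at most 62.5 mm and 10.7 degrees, less where a joint would pass 70% of its speed; a pose out of reach is approached as far as the arm can. A call with a gripper value outside its range is refused whole. OPENING is the finger opening in m, from 0 to 0.0881, set as the call begins (- or left out, the last holds). The fingers move at their own pace and stop on an object; FORCE is the grip in N (left out, the last holds). Time passes only in rows, so rows that do not move let the fingers close. It gives the time, the measured TCP pose, the force, the opening and the grip force at its end, in the units of the state.
- get_state(): the state, without advancing time (a new reading comes with each control period).
- snapshot(name): name is "scene" or "top" or "wrist"; returns a dict with "frame" (420x560x3 uint8, red, green, blue), "mtx" (3x3 intrinsics, pixels), "xyz" and "orientation" of the camera in the world; the wrist camera has in their place "mount" (4x4, takes a point from camera to tool coordinates, whose origin is the TCP and whose axes are the flange's). Camera axes: x right, y down, z forward; pixel columns grow to the right and rows downward; lengths in m; the calibration is good to about 2 mm. The wrist camera is an equidistant fisheye: a pixel r from the principal point sees the ray r / f radians off the axis. A picture is of the moment at which its call begins: read the wrist's pose just before it. There is no depth.
- finish_job(): hands the job in; it is judged then, once.
The state is a dict: "clock": time; "q": joint angles; "qd": joint speeds; "joint_torque": joint torques, N m; "tool_pos": TCP position; "eef_rot": TCP orientation; "contact_force": force on the tool from outside, world axes, zero at the start; "moment": the same for the moment, N m; "opening": opening from 0.0 (shut) to 1.0 (fully open); "finger_force": force on a finger pad.
Only numpy, scipy, OpenCV 4.12 (cv2) and the standard library are available. Lean on these libraries where they do the work, as an engineer would, in place of code of your own. Each camera call takes 0.05 s, during which the arm holds its last target. There are 200 camera calls.

TASK

Lift the tray of the grey parts box by its bar until it stays fully open, then take the bearing carton that leans in the sloped holder and stand it upright on edge on the dark pad, in line with the two cartons already standing in the compartment under the tray. Leave those two where they stand, then bring the tray down gently by its bar, without dropping it, until it is fully closed, and let go.

Things in the scene. Friction and masses are not known exactly. Their poses are not given: they have to be found in the camera images.
- parts_box: Fixed grey sheet-metal parts box, outer 185 (x) x 310 (y) x 62 mm high, open-topped under a tray. Origin: centre of its underside; x points to its back, the side to which the tray swings (the robot's left, about world +y), z up. Walls 5 mm, floor top at z = 4 mm. The tray open stands with its level underside at z = 161 mm and its front edge at x = +50 mm.
- lane_mid (a point): Floor point in the middle of the carton lane, the rear part of the compartment: x = 53.5, y = 0, z = 4 mm of the box. The lane is 68 mm deep, from a 6 mm high floor ridge to the back wall; places at y = -85, 0, +85 mm, two taken. The open tray overhangs its rear half, so a gripper cannot come straight down: reach in from the -x side, tool tilted 25 to 40 degrees.
- tray_arm (a joint): Link angle q (rad): 0 = tray closed, 1.606 = fully open, at its stop. The tray (0.45 kg) stays level on parallel links 120 mm long; from its closed place each point of it moves by x = 0.1182 + 0.120 sin(q - 1.396), z = 0.120 cos(q - 1.396) - 0.0208 m in the box's frame (open: 143 mm back, 96.5 mm up). Past q = 1.4 its weight keeps it open; before that it falls shut unless held.
- tray_bar (a point): Middle of the tray's grip bar, moving with it: round dark steel bar, 14 mm in diameter, 116 mm long, along the box's y, on two uprights 103 mm apart, over the middle of the tray; 126.5 mm above the bench when closed. The tray floor lies 58 mm under its centre line; nothing else is within 80 mm in front of or behind it.
- holder: Fixed grey sloped holder: a V trough 36 mm wide on a foot 120 x 50 mm; origin on the bench under the bottom of the V, x toward the robot's left (about world +y), y across. It holds one carton, which leans toward the holder's +x by 0.52 rad (30 degrees). Its lips reach 8 mm up beside the carton's lower edge.
- carton_mid (a point): Centre of the carton to be stowed: black bearing carton 54 x 54 x 24 mm, 0.14 kg, on edge in the holder, its thin direction along the holder's y, centre 51 mm above the bench. Its z axis is the thin direction; its y axis runs up a 54 mm side, 0.52 rad from vertical at the start, vertical when it stands upright. Both big faces are free to grip above the lips.
- pad_mid (a point): Middle of the dark rubber pad (60 x 30 mm, 1 mm thin) on the compartment floor at the lane's vacant place, 4 mm above the bench. The standing carton's centre belongs 27 mm above it.
- stood_1_mid (a point): Centre of one of the two black cartons (54 x 54 x 24 mm, 0.14 kg) that already stand loose on edge in the lane. Its z axis is the thin direction, along the box's y; its y axis is up.
- stood_2_mid (a point): Centre of the other carton standing in the lane, the same in size and axes.
Things that resemble listed ones, but are neither listed nor needed, are in the scene too. What is shaped like the part that bears carton_mid but brown or turquoise is not meant.

How it is judged:
By the outcome, as a careful person would: the job done as asked, in the order asked, and still so for the second after the job is handed in, with the robot touching nothing.
It also fails if it takes over 67 s, if anything falls off the work surface, if the arm or the gripper's body presses on something with over 40 N, if the wrist force passes 120 N, or if a joint passes its speed limit or range.

## Working session

There is one attempt and no reset: what is moved stays moved. The work goes in short steps, Python scripts to look and compute and a shell command to move; the robot and the scene stay as the last step left them, time stands still between calls to the robot, and variables do not carry over. Pictures are saved under pics/ and viewed, at most 10 in all, crops included, and the job is handed in when it is done.

```bash
mkdir -p pics; cat > h.py <<'E'
from plant import *
import numpy as np, cv2
from scipy.spatial.transform import Rotation as R
def ray(s,u,v):
    K=np.array(s["mtx"]);d=np.linalg.inv(K)@[u,v,1]
    return np.array(s["xyz"]),RO(s["orientation"])@d
def RO(o):
    o=np.array(o,float)
    return o if o.shape==(3,3) else R.from_quat(o).as_matrix()
def onz(s,u,v,z):
    c,d=ray(s,u,v);return c+d*(z-c[2])/d[2]
def px(s,p):
    q=RO(s["orientation"]).T@(np.array(p)-s["xyz"]);q=np.array(s["mtx"])@q;return q[:2]/q[2]
def tri(s1,p1,s2,p2):
    c1,d1=ray(s1,*p1);c2,d2=ray(s2,*p2)
    t=np.linalg.lstsq(np.c_[d1,-d2],c2-c1,rcond=None)[0]
    a=c1+t[0]*d1;b=c2+t[1]*d2;return (a+b)/2,np.linalg.norm(a-b)
E
python3 - <<'E'
from h import *
import pickle
st=get_state();print({k:np.round(v,3).tolist() for k,v in st.items()})
D={}
for n in("scene","top","wrist"):
    s=snapshot(n);D[n]=s
    print(n,{k:np.round(v,3).tolist() for k,v in s.items() if k!="frame"})
pickle.dump(D,open("d0.pkl","wb"))
im=np.hstack([D["scene"]["frame"],D["top"]["frame"]])[:,:,::-1]
cv2.imwrite("pics/a.png",cv2.resize(D["scene"]["frame"][:,:,::-1],(800,600)))
cv2.imwrite("pics/b.png",cv2.resize(D["top"]["frame"][:,:,::-1],(800,600)))
E
```

```text
{'clock': 0.0, 'q': [-1.184, 0.69, -0.195, 1.566, 0.157, 0.902, -0.215], 'qd': [0.0, -0.001, -0.001, 0.003, 0.0, 0.001, 0.002], 'joint_torque': [0.001, -52.757, -1.267, -15.343, -0.053, 0.007, 0.0], 'tool_pos': [0.216, 0.586, 0.238], 'eef_rot': [0.175, 0.984, -0.001, -0.0], 'contact_force': [-0.218, 0.128, -0.355], 'moment': [0.048, -0.018, -0.007], 'finger_force': 0.0, 'opening': 1.0}
scene {'mtx': [[452.223, 0.0, 280.662], [0.0, 452.223, 207.459], [0.0, 0.0, 1.0]], 'xyz': [0.069, -0.662, 0.85], 'orientation': [0.869, -0.36, 0.124, -0.316]}
top {'mtx': [[403.848, 0.0, 283.764], [0.0, 403.848, 208.743], [0.0, 0.0, 1.0]], 'xyz': [0.389, -0.202, 1.023], 'orientation': [0.71, -0.702, 0.031, -0.04]}
wrist {'mtx': [[325.192, 0.0, 284.143], [0.0, 325.192, 203.884], [0.0, 0.0, 1.0]], 'mount': [[-0.0, -0.96, -0.281, 0.072], [1.0, -0.0, 0.001, 0.0], [-0.001, -0.281, 0.96, -0.145], [0.0, 0.0, 0.0, 1.0]]}
```

View pics/a.png

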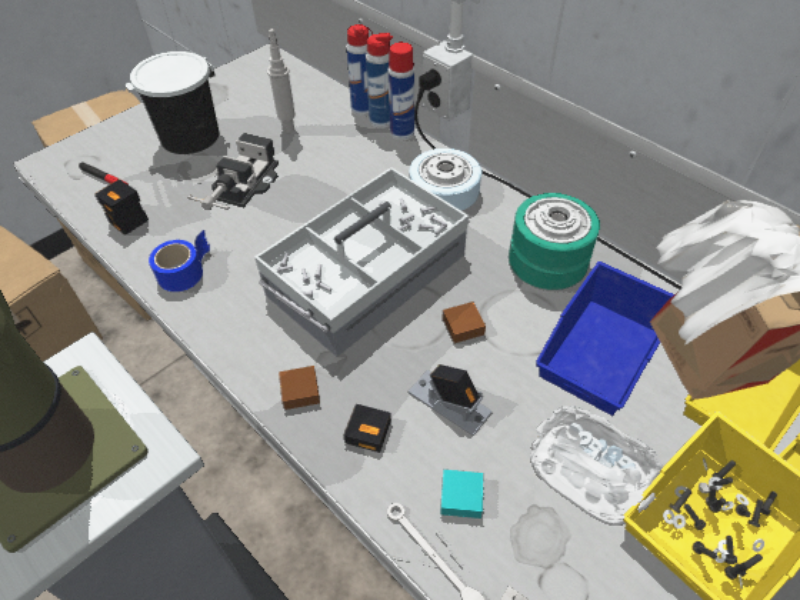

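View pics/b.png

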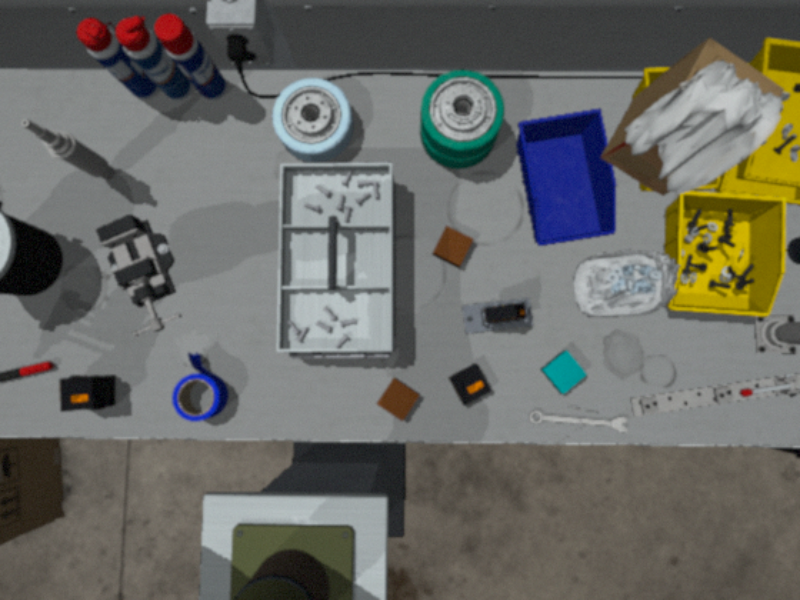

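The scene view (800x600) shows the box with its bar at (362,223) and the holder's black carton at (455,388). In the top view the bar is at (333,254) and the carton at (505,313).

There are three black cartons:
- one flat at top (470,384)
- one standing on the bench at top (87,393)
- one leaning in the grey holder at top (505,313)

Only the last leans in a sloped holder, so it is the one meant. I'll confirm it in an enlarged crop.

```bash
python3 - <<'E'
from h import *
import pickle
D=pickle.load(open("d0.pkl","rb"))
def crop(n,x0,y0,w,h,k):
    return cv2.resize(D[n]["frame"][y0:y0+h,x0:x0+w,::-1],None,fx=k,fy=k,interpolation=cv2.INTER_CUBIC)
a=crop("top",315,200,66,42,6);b=crop("scene",280,245,66,60,6)
c=crop("top",190,108,96,145,2) ;
W=np.zeros((600,800,3),np.uint8)
W[:252,:396]=a;W[:360,400:796]=b
d=crop("scene",175,115,155,135,2);W[255:545,:192]=c;W[362:600,400:710]=d[:238]
cv2.imwrite("pics/c.png",W)
def bar(n,x0,y0,x1,y1,t):
    g=D[n]["frame"][y0:y1,x0:x1].max(2);m=(g<t).astype(np.uint8)
    cs,_=cv2.findContours(m,0,1);c=max(cs,key=cv2.contourArea);r=cv2.minAreaRect(c)
    print(n,r,cv2.contourArea(c));b=cv2.boxPoints(r)+[x0,y0]
    return np.array(r[0])+[x0,y0],b
for t in(70,95):
    ct,bt=bar("top",215,140,260,215,t);cs,bs=bar("scene",225,135,285,180,t)
    print(bt.round(1).tolist(),bs.round(1).tolist())
    print(tri(D["top"],ct,D["scene"],cs), onz(D["top"],*ct,.1265),onz(D["scene"],*cs,.1265))
E
```

```text
top ((20.1044979095459, 36.84719467163086), (49.869590759277344, 12.941442489624023), 84.5596694946289) 137.5
scene ((29.914146423339844, 21.374526977539062), (1.9112377166748047, 36.61758041381836), 55.61965560913086) 31.0
[[226.3, 152.6], [239.2, 151.4], [243.9, 201.1], [231.0, 202.3]] [[239.3, 165.9], [269.5, 145.2], [270.6, 146.8], [240.3, 167.5]]
(array([ 0.54959165, -0.08030324,  0.12715469]), np.float64(0.00038079241279437986)) [ 0.54986521 -0.08032408  0.1265    ] [ 0.54986484 -0.07967507  0.1265    ]
top ((15.850374221801758, 34.50748825073242), (40.690330505371094, 51.03041458129883), 23.702646255493164) 353.5
scene ((28.917768478393555, 21.640586853027344), (4.989245414733887, 45.19456100463867), 56.88865280151367) 131.0
[[202.0, 189.7], [222.5, 143.0], [259.7, 159.3], [239.2, 206.0]] [[233.6, 166.9], [271.5, 142.2], [274.2, 146.4], [236.4, 171.1]]
(array([ 0.55706451, -0.06826463,  0.11313337]), np.float64(0.0012988617375806043)) [ 0.55511828 -0.07060218  0.1265    ] [ 0.54766717 -0.07868696  0.1265    ]
```

View pics/c.png

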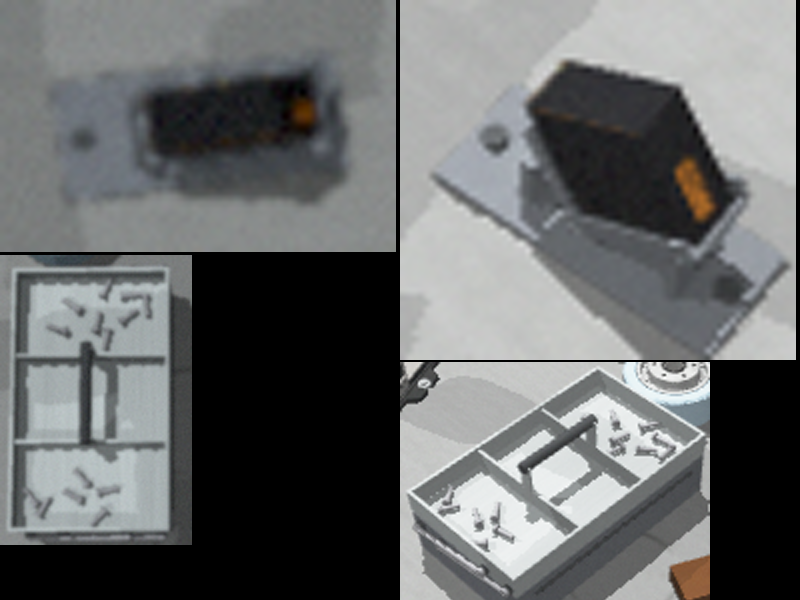

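The crop confirms the black carton with the orange label in the grey holder, leaning to the robot's left. The decoys lie well away from it. In the top image the bar runs from native (233,152) to (233,202), and in the scene image from (237,168) to (272,144).

```bash
python3 - <<'E'
from h import *
import pickle
D=pickle.load(open("d0.pkl","rb"));T,S=D["top"],D["scene"]
for s,a,b in((T,(233,152),(233,202)),(S,(236.5,168.5),(272.3,144.2)),(S,(235,169),(272.8,144.3))):
    A,B=onz(s,*a,.1265),onz(s,*b,.1265);d=B-A
    print("bar",((A+B)/2).round(4),np.linalg.norm(d).round(4),np.degrees(np.arctan2(d[1],d[0])).round(1))
print(tri(T,(233,177),S,(254,156.4)))
# tray rim outline in the top view: light mask
g=T["frame"][100:260,185:285].astype(int);m=((g.min(2)>150)).astype(np.uint8)
m=cv2.morphologyEx(m,cv2.MORPH_CLOSE,np.ones((5,5),np.uint8))
c=max(cv2.findContours(m,0,1)[0],key=cv2.contourArea);r=cv2.minAreaRect(c);print("tray",np.array(r[0])+[185,100],r[1:])
# carton
f=T["frame"][200:240,330:380].astype(int);m=((f.max(2)<60)|((f[:,:,0]-f[:,:,2])>60)).astype(np.uint8)
c=max(cv2.findContours(m,0,1)[0],key=cv2.contourArea);r=cv2.minAreaRect(c);b=cv2.boxPoints(r)+[330,200];print("carton",np.array(r[0])+[330,200],r[1:],b.round(1).tolist())
b=b[np.argsort(b[:,0])];l=b[:2].mean(0);rr=b[2:].mean(0)
L,Q=onz(T,*l,.061),onz(T,*rr,.041);print("T left/right",L,Q,np.linalg.norm((L-Q)[:2]),(L+Q)/2,np.degrees(np.arctan2(*(L-Q)[1::-1])))
H=onz(S,324.2,263.5,.0879);L=onz(S,304.5,258.7,.0609);print("S high/left",H,L,np.linalg.norm((L-H)[:2]),np.degrees(np.arctan2(*(L-H)[1::-1])))
st=get_state();print(R.from_quat(st["eef_rot"]).as_matrix().round(3))
E
```

```text
bar [ 0.5498 -0.0756  0.1265] 0.114 -178.6
bar [ 0.5504 -0.0788  0.1265] 0.1119 0.1
bar [ 0.549  -0.0787  0.1265] 0.1159 -1.0
(array([ 0.55035374, -0.07528309,  0.12304598]), np.float64(0.0006369704396728778))
tray [233. 180.] ((132.0, 80.0), 90.0)
carton [353.61999893 219.34000015] ((12.162237167358398, 28.284271240234375), 81.8698959350586) [[338.8, 215.3], [366.8, 211.3], [368.5, 223.4], [340.5, 227.4]]
T left/right [ 0.45652222 -0.32320468  0.061     ] [ 0.46837376 -0.3937267   0.041     ] 0.07151094486717288 [ 0.46244799 -0.35846569  0.051     ] 99.53966528554417
S high/left [ 0.46556506 -0.37065484  0.0879    ] [ 0.459654   -0.32363174  0.0609    ] 0.047393169476744136 97.16480350671257
[[-0.938  0.345 -0.   ]
 [ 0.345  0.938 -0.001]
 [-0.    -0.001 -1.   ]]
```

The bar comes out at about (0.550, -0.077) and lies along world x, 114 mm long against the 116 given. The carton is at about (0.4625, -0.359), and its holder's x axis points at about 98°. I'm moving to a pose over the bar now.

```bash
python3 -m jog '[[[0,0,0,0,0,-0.1765],[0,0,0,0,0,-0.1765],[-0.028,-0.054,0,0,0,0],[-0.028,-0.054,0,0,0,0],[-0.028,-0.054,0,0,0,0],[-0.028,-0.054,0,0,0,0],[-0.028,-0.054,0,0,0,0],[-0.028,-0.054,0,0,0,0],[-0.028,-0.054,0,0,0,0],[-0.028,-0.054,0,0,0,0],[-0.028,-0.054,0,0,0,0],[-0.028,-0.054,0,0,0,0]]]' 0.088 30
```

```text
clock: 1.65
tool_pos: [0.4968, 0.0447, 0.2387]
eef_rot: [-0.0, 1.0, 0.0, 0.0]
contact_force: [0.9, 1.4, 1.2]
opening: 1.0
finger_force: 0.0
```

```bash
python3 -m jog '[[[-0.0265,-0.055,0.01,0,0,0],[-0.0265,-0.055,0.02,0,0,0],[0,-0.012,0.03,0,0,0],[0,0,0,0,0,0]]]'
cat >> h.py <<'E'
def wr(u,v):
    # returns nothing-advancing tools for wrist
    pass
def wray(s,st,u,v):
    K=np.array(s["mtx"]);x=(u-K[0,2])/K[0,0];y=(v-K[1,2])/K[1,1];t=np.hypot(x,y)
    d=np.array([x/t*np.sin(t),y/t*np.sin(t),np.cos(t)]);M=np.array(s["mount"]);Rt=R.from_quat(st["eef_rot"]).as_matrix()
    return Rt@M[:3,3]+st["tool_pos"],Rt@M[:3,:3]@d
def wonz(s,st,u,v,z):
    c,d=wray(s,st,u,v);return c+d*(z-c[2])/d[2]
def wpx(s,st,p):
    M=np.array(s["mount"]);Rt=R.from_quat(st["eef_rot"]).as_matrix()
    q=M[:3,:3].T@(Rt.T@(np.array(p)-st["tool_pos"])-M[:3,3]);t=np.arctan2(np.hypot(q[0],q[1]),q[2]);n=np.hypot(q[0],q[1])
    K=np.array(s["mtx"]);return K[0,0]*t*q[0]/n+K[0,2],K[1,1]*t*q[1]/n+K[1,2]
def save(n):
    import pickle
    st=get_state();s=snapshot("wrist");pickle.dump((st,s),open(n+".pkl","wb"))
    cv2.imwrite(f"pics/{n}.png",s["frame"][:,:,::-1]);print(np.round(st["tool_pos"],4));return st,s
E
python3 - <<'E'
from h import *
st,s=save("w1")
print(wpx(s,st,(.55,-.077,.1265)),wpx(s,st,(.492,-.077,.1265)),wpx(s,st,(.608,-.077,.1265)))
E
```

```text
clock: 2.15
tool_pos: [0.5465, -0.0754, 0.1772]
eef_rot: [0.001, 1.0, -0.0, -0.003]
contact_force: [-0.2, 0.6, 0.3]
opening: 1.005
finger_force: 0.0
[ 0.5465 -0.0754  0.1772]
(np.float64(281.09084659135215), np.float64(230.8954552983558)) (np.float64(280.6245656316232), np.float64(140.21754469153387)) (np.float64(281.60367808768933), np.float64(305.9891564879348))
```

View pics/w1.png

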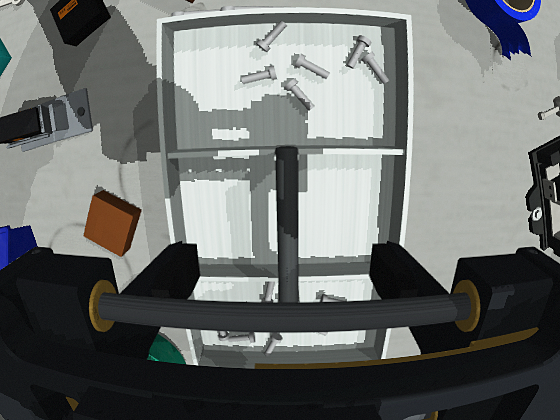

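The wrist view shows the bar at column 287, with its near end at row 147, centred between the fingers and within 5 mm of the prediction. Next I descend and grip.

```bash
python3 -m jog '[[[-0.003,0.001,0.025,0,0,0],[-0.003,0,0.025,0,0,0],[0,0,0.02,0,0,0],[0,0,0,0,0,0]]]' 0.088 30; python3 -m jog '[[[0,0,0,0,0,0],[0,0,0,0,0,0],[0,0,0,0,0,0],[0,0,0,0,0,0],[0,0,0,0,0,0],[0,0,0,0,0,0]]]' 0 30
python3 - <<'E'
import numpy as np
q=np.linspace(0,1.6,15);x=.1182+.12*np.sin(q-1.396);z=.12*np.cos(q-1.396)-.0208
print(np.c_[np.diff(x),-np.diff(z)].round(4).tolist())
E
```

```text
clock: 2.7
tool_pos: [0.5542, -0.0709, 0.1095]
eef_rot: [-0.002, 1.0, 0.0, -0.0]
contact_force: [-0.1, 1.3, -0.2]
opening: 1.001
finger_force: 0.0
clock: 3.45
tool_pos: [0.5544, -0.0729, 0.1092]
eef_rot: [-0.0, 1.0, 0.0, -0.0]
contact_force: [-0.0, -0.5, 0.5]
opening: 0.343
finger_force: 0.0
[[0.0032, -0.0133], [0.0047, -0.0129], [0.0061, -0.0123], [0.0075, -0.0115], [0.0087, -0.0106], [0.0099, -0.0095], [0.0109, -0.0083], [0.0118, -0.007], [0.0125, -0.0056], [0.0131, -0.0042], [0.0134, -0.0027], [0.0137, -0.0011], [0.0137, 0.0004], [0.0136, 0.002]]
```

Fingers still closing, so I'll wait a bit more.

```bash
python3 -m jog '[[[0,0,0,0,0,0],[0,0,0,0,0,0],[0,0,0,0,0,0]]]'
```

```text
clock: 3.82
tool_pos: [0.5544, -0.0733, 0.1092]
eef_rot: [-0.0, 1.0, -0.0, -0.0]
contact_force: [0.1, -1.3, -0.1]
opening: 0.142
finger_force: 30.0
```

```bash
python3 -m jog '[[[0,0.0032,-0.0133,0,0,0],[0,0.0047,-0.0129,0,0,0],[0,0.0061,-0.0123,0,0,0],[0,0.0075,-0.0115,0,0,0],[0,0.0087,-0.0106,0,0,0],[0,0.0099,-0.0095,0,0,0],[0,0.0109,-0.0083,0,0,0],[0,0.0118,-0.007,0,0,0],[0,0,0,0,0,0]]]'; python3 -m jog '[[[0,0.0125,-0.0056,0,0,0],[0,0.0131,-0.0042,0,0,0],[0,0.0134,-0.0027,0,0,0],[0,0.0137,-0.0011,0,0,0],[0,0.0137,0.0004,0,0,0],[0,0.0136,0.002,0,0,0],[0,0.002,0.0003,0,0,0],[0,0,0,0,0,0]]]'
```

```text
clock: 4.95
tool_pos: [0.5535, -0.0087, 0.1956]
eef_rot: [-0.001, 1.0, -0.0, -0.001]
contact_force: [-3.8, -3.7, 2.4]
opening: 0.14
finger_force: 29.9
clock: 5.95
tool_pos: [0.5525, 0.0701, 0.2056]
eef_rot: [0.0, 1.0, -0.002, -0.002]
contact_force: [-7.2, -7.3, 5.7]
opening: 0.142
finger_force: 29.8
```

The tray moved 143.4 mm back and 96.4 mm up, which is fully open. I release and back off upward.

```bash
python3 -m jog '[[[0,0,0,0,0,0],[0,0,0,0,0,0],[0,0,0,0,0,0],[0,0,0,0,0,0],[0,0,0,0,0,0],[0,0,-0.03,0,0,0],[0,0,-0.04,0,0,0],[0,-0.05,-0.03,0,0,0],[0,-0.06,0,0,0,0],[0,-0.06,0,0,0,0],[0,-0.06,0,0,0,0]]]' 0.06
python3 - <<'E'
from h import *
import pickle
s=snapshot("scene");pickle.dump(s,open("s2.pkl","wb"));st,w=save("w2")
t=snapshot("top");pickle.dump(t,open("t2.pkl","wb"))
f=s["frame"][90:270,160:350,::-1];g=w["frame"][:,:,::-1]
W=np.zeros((600,800,3),np.uint8);W[:360,:380]=cv2.resize(f,None,fx=2,fy=2)
W[:315,380:800]=cv2.resize(g,(420,315));W[320:600,382:772]=cv2.resize(t["frame"][100:240,150:345,::-1],(390,280));cv2.imwrite("pics/d.png",W)
E
```

```text
clock: 7.32
tool_pos: [0.5543, -0.16, 0.3058]
eef_rot: [-0.0, 1.0, 0.0, 0.0]
contact_force: [1.2, -0.5, -0.3]
opening: 0.683
finger_force: 0.0
[ 0.5528 -0.172   0.3051]
```

View pics/d.png

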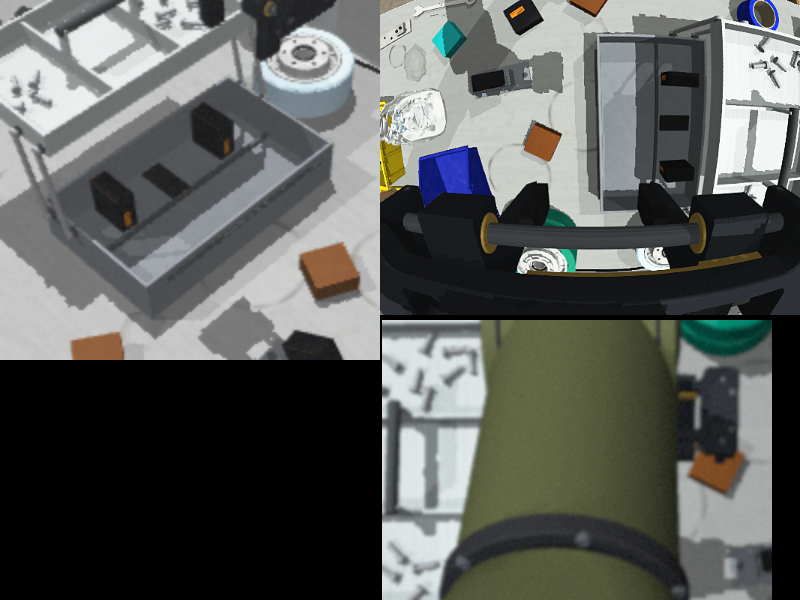

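The pad is in the middle place: crop (166,178), scene native (243,179), wrist native (391,164). The cartons stand either side of it, and the tray stays open.

```bash
python3 - <<'E'
from h import *
import pickle
s=pickle.load(open("s2.pkl","rb"));st,w=pickle.load(open("w2.pkl","rb"))
def comp(f,x0,y0,x1,y1,t):
    m=(f[y0:y1,x0:x1].max(2)<t).astype(np.uint8);m=cv2.morphologyEx(m,cv2.MORPH_OPEN,np.ones((2,2),np.uint8))
    n,l,a,c=cv2.connectedComponentsWithStats(m)
    for i in range(1,n):
        if a[i,4]>20: print(t,a[i]+[x0,y0,0,0,0],(c[i]+[x0,y0]).round(1))
    return 
for t in(50,60): print("scene");comp(s["frame"],200,135,290,210,t);print("wrist");comp(w["frame"],365,80,440,250,t)
print("wrist pad",wonz(w,st,391,164,.005),"scene pad",onz(s,243,179,.005))
print("pred px",px(s,(.553,-.020,.005)),wpx(w,st,(.553,-.020,.005)))
print("carton centre px in wrist",wpx(w,st,(.4625,-.359,.051)))
comp(w["frame"],110,80,200,140,50)
E
```

```text
scene
50 [257 143  21  27 392] [266.3 155.5]
50 [233 173  22  17 194] [243.5 180.9]
50 [207 177  22  30 387] [217.2 190.7]
wrist
50 [417  80  16  53 405] [426.7  99.8]
50 [368  93   4   8  28] [369.4  96.1]
50 [376  96  51  23 945] [402.3 106.5]
50 [365 104  12 146 650] [368.2 178. ]
50 [420 123   6   7  23] [422.9 126.5]
50 [416 138   4   9  24] [417.3 142.5]
50 [416 153   8   6  22] [418.9 155.2]
50 [373 154  40  21 792] [392.5 164.4]
50 [426 162   5   7  24] [428.5 164.8]
50 [413 192  11  15  63] [418.3 198.3]
50 [424 192   5  14  35] [426.7 199.2]
50 [ 374  209   52   41 1402] [399.8 228.9]
scene
60 [256 142  22  29 420] [266.5 155.5]
60 [233 173  24  18 213] [244.  181.3]
60 [206 177  24  30 433] [217.3 190.9]
wrist
60 [365  80  12 170 815] [368.3 166.3]
60 [ 373   80   61  170 4473] [411.1 168. ]
60 [373 154  40  22 835] [392.5 164.5]
wrist pad [ 0.55356163 -0.02116895  0.005     ] scene pad [ 0.55280439 -0.02132382  0.005     ]
pred px [242.71354517 178.69589598] (np.float64(391.7817762855715), np.float64(163.6259437545759))
carton centre px in wrist (np.float64(140.2464659255026), np.float64(105.1040903726799))
50 [123  94  45  30 945] [144.6 108.3]
```

```bash
python3 - <<'E'
from h import *
s=get_state();print(np.round(s["q"],3),np.round(s["tool_pos"],4))
E
```

```text
[ 0.43   0.565 -0.379  1.622  0.24   1.001  1.537] [ 0.5535 -0.1629  0.3051]
```

```bash
python3 -m jog '[[[0.0228,-0.049,0.02,0,0,0],[0.0228,-0.049,0.02,0,0,0],[0.0228,-0.049,0.02,0,0,0],[0.0228,-0.049,0.02,0,0,0],[0,0,0,0,0,0.18],[0,0,0,0,0,0.18],[0,0,0,0,0,0.18],[0,0,0,0,0,0.18],[0,0,0,0,0,0.18],[0,0,0,0,0,0.18],[0,0,0,0,0,0.18],[0,0,0,0,0,0.18]]]' 0.06; python3 -m jog '[[[0,0,0,0,0,0],[0,0,0,0,0,0]]]'
python3 - <<'E'
from h import *
st,w=save("w3");print(np.round(st["q"],2),R.from_quat(st["eef_rot"]).as_matrix().round(3).tolist())
g=w["frame"][:,:,::-1].copy();cv2.imwrite("pics/w3b.png",cv2.resize(g[100:400,150:430],None,fx=2,fy=2))
print(wpx(w,st,(.4625,-.359,.051)))
E
```

```text
clock: 8.98
tool_pos: [0.4644, -0.3521, 0.2255]
eef_rot: [0.661, 0.751, 0.001, -0.0]
contact_force: [-0.2, 0.2, -0.3]
opening: 0.681
finger_force: 0.0
clock: 9.22
tool_pos: [0.4638, -0.3531, 0.2255]
eef_rot: [0.658, 0.753, 0.0, -0.0]
contact_force: [-0.3, -0.1, 0.1]
opening: 0.681
finger_force: 0.0
[ 0.4638 -0.3531  0.2255]
[ 0.54  0.65  0.06  1.72 -0.05  0.78  0.76] [[-0.135, 0.991, 0.0], [0.991, 0.135, 0.001], [0.001, 0.0, -1.0]]
(np.float64(281.25267981144407), np.float64(189.53431874974632))
```

View pics/w3b.png

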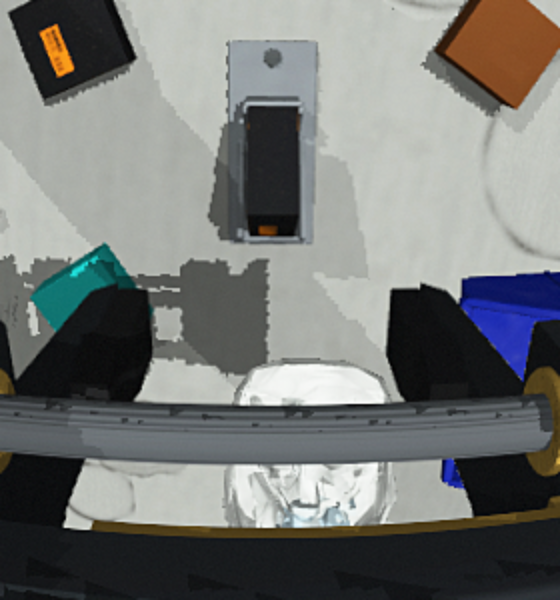

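The crop shows the black carton in the holder from rows 108 to 235, centred at column 273, square to the fingers and between them.

```bash
python3 - <<'E'
from h import *
import pickle
st,w=pickle.load(open("w3.pkl","rb"));Y=lambda u,v,z:wonz(w,st,150+u/2,100+v/2,z)
L=(Y(249,108,.061)+Y(298,108,.061))/2;Q=(Y(248,235,.041)+Y(297,235,.041))/2
print("L",L,"Q",Q,np.linalg.norm(L-Q),"mid",(L+Q)/2,np.degrees(np.arctan2(*(L-Q)[1::-1])))
# foot edges at z~.003
for a,b in(((230,42),(222,238)),((319,42),(313,243))):
    A,B=Y(*a,.004),Y(*b,.004);print("foot edge",A,B,np.degrees(np.arctan2(*(A-B)[1::-1])))
E
```

```text
L [ 0.4628053  -0.32106202  0.061     ] Q [ 0.47212084 -0.39123801  0.041     ] 0.0735625470775398 mid [ 0.46746307 -0.35615001  0.051     ] 97.56155102653891
foot edge [ 0.43508011 -0.29451739  0.004     ] [ 0.44445094 -0.4095835   0.004     ] 94.65581614751396
foot edge [ 0.48434955 -0.28772397  0.004     ] [ 0.49876938 -0.40537474  0.004     ] 96.98758785896914
```

Carton centre (0.4665, -0.3565), and its 73.6 mm span matches the expected 73.8. I tilt 8° and descend, so that the 30° turn upright ends at a 38° tilt, reaching in from -x.

```bash
python3 -m jog '[[[0,0,0,0,0.14,0],[-0.0275,0.002,0.03,0,0,0],[0,0,0.05,0,0,0],[0,0,0.05,0,0,0],[0,0,0.02,0,0,0],[0,0,0,0,0,0]]]' 0.06
python3 - <<'E'
from h import *
st=get_state();M=R.from_quat(st["eef_rot"]).as_matrix();print(M.round(3).tolist(),"tool-axis err to carton",(M.T@(np.array([.4665,-.3565,.052])-st["tool_pos"])).round(4),np.round(st["q"],2))
E
```

```text
clock: 10.02
tool_pos: [0.4652, -0.359, 0.0717]
eef_rot: [0.657, 0.75, 0.046, -0.054]
contact_force: [0.3, -0.0, 1.0]
opening: 0.682
finger_force: 0.0
[[-0.131, 0.991, -0.021], [0.981, 0.132, 0.141], [0.143, -0.002, -0.99]] tool-axis err to carton [-0.0005  0.0017  0.0198] [ 0.65  0.91 -0.03  1.7  -0.13  0.64  0.87]
```

```bash
python3 -m jog '[[[0,0.0015,0.02,0,0,0],[0,0,0,0,0,0]]]' 0.06; python3 -m jog '[[[0,0,0,0,0,0],[0,0,0,0,0,0],[0,0,0,0,0,0],[0,0,0,0,0,0],[0,0,0,0,0,0]]]' 0.0 25
```

```text
clock: 10.28
tool_pos: [0.4673, -0.357, 0.0537]
eef_rot: [0.657, 0.75, 0.046, -0.053]
contact_force: [-0.1, -0.2, 0.1]
opening: 0.677
finger_force: 0.0
clock: 10.9
tool_pos: [0.4671, -0.3573, 0.0537]
eef_rot: [0.658, 0.75, 0.046, -0.052]
contact_force: [-1.0, -1.2, 3.8]
opening: 0.272
finger_force: 25.0
```

The grip holds: the opening of 0.272 is 24 mm, the carton's thickness. I lift next.

```bash
python3 -m jog '[[[0,0,-0.02,0,0,0],[0,0,-0.05,0,0,0],[0,0,-0.06,0,0,0],[0,0,-0.04,0,0,0],[0,0,0,0,0,0]]]'
cat > tgt.py <<'E'
from h import *
yaw,tilt=np.radians(90.5),np.radians(38)
e=np.array([np.cos(yaw),np.sin(yaw),0]);k=np.array([0,0,1.])
Z=np.sin(tilt)*e-np.cos(tilt)*k;X=np.cos(tilt)*e+np.sin(tilt)*k;Y=np.cross(Z,X);RT=np.c_[X,Y,Z]
C=np.array([.553,-.0205,.0325]);TT=C-RT@[.0005,0,.0028]
def rep(back=.15):
    st=get_state();M=R.from_quat(st["eef_rot"]).as_matrix();t=TT-back*Z
    print("pos",np.round(st["tool_pos"],4),"tgt",t.round(4),"rotvec tool",R.from_matrix(M.T@RT).as_rotvec().round(4))
    print("delta in target axes",(RT.T@(t-st["tool_pos"])).round(4),"in tool axes now",(M.T@(t-st["tool_pos"])).round(4),"F",np.round(st["contact_force"],1),st["opening"],np.round(st["q"],2))
E
python3 -c "from tgt import *;rep()"
```

```text
clock: 11.52
tool_pos: [0.4717, -0.3825, 0.2247]
eef_rot: [0.658, 0.75, 0.046, -0.049]
contact_force: [0.6, 0.5, -0.7]
opening: 0.274
finger_force: 25.0
pos [ 0.4717 -0.3825  0.2247] tgt [ 0.5538 -0.115   0.1526] rotvec tool [-0.0434  0.5275  0.1152]
delta in target axes [0.1658 0.0844 0.221 ] in tool axes now [0.2425 0.1158 0.1062] F [ 0.6  0.5 -0.7] 0.27412452240224655 [ 0.66  0.72 -0.    1.54 -0.12  0.97  0.86]
```

```bash
python3 -m jog '[[[0,0,0,-0.011,0.132,0.029],[0,0,0,-0.011,0.132,0.029],[0,0,0,-0.011,0.132,0.029],[0,0,0,-0.011,0.132,0.029],[0.0415,0.021,0,0,0,0],[0.0415,0.021,0,0,0,0],[0.0415,0.021,0,0,0,0],[0.0415,0.021,0,0,0,0],[0,0,0,0,0,0]]]'
python3 -c "from tgt import *;rep()"
```

```text
clock: 12.65
tool_pos: [0.5558, -0.2452, 0.325]
eef_rot: [0.663, 0.672, 0.23, -0.235]
contact_force: [-0.1, -0.2, -1.3]
opening: 0.273
finger_force: 25.0
pos [ 0.5558 -0.2452  0.325 ] tgt [ 0.5538 -0.115   0.1526] rotvec tool [-0.0055 -0.0077  0.0038]
delta in target axes [-0.0035 -0.0008  0.2161] in tool axes now [-0.0052  0.0004  0.216 ] F [-0.1 -0.2 -1.3] 0.2733899277208654 [ 0.68  0.81 -0.15  1.23 -0.44  1.51  0.68]
```

```bash
python3 -m jog '[[[-0.004,0,0.05,-0.0055,-0.0077,0.0038],[0,0,0.055,0,0,0],[0,0,0.055,0,0,0],[0,0,0.055,0,0,0],[0,0,0,0,0,0]]]'
python3 - <<'E'
from tgt import *
rep()
st,w=save("w4");s=snapshot("scene")
W=np.zeros((560,800,3),np.uint8);W[:400,:380]=cv2.resize(s["frame"][80:280,170:360,::-1],None,fx=2,fy=2);W[:315,380:]=cv2.resize(w["frame"][:,:,::-1],(420,315));cv2.imwrite("pics/e.png",W)
E
```

```text
clock: 13.28
tool_pos: [0.5487, -0.1167, 0.1482]
eef_rot: [0.667, 0.669, 0.226, -0.236]
contact_force: [-0.2, 0.8, -0.9]
opening: 0.277
finger_force: 25.0
pos [ 0.5487 -0.1167  0.1482] tgt [ 0.5538 -0.115   0.1526] rotvec tool [-0.0088 -0.0036 -0.0097]
delta in target axes [ 0.0041  0.0052 -0.0024] in tool axes now [ 0.0041  0.0051 -0.0024] F [-0.2  0.8 -0.9] 0.27745482043126707 [ 0.57  0.92 -0.22  1.63 -0.52  0.97  0.79]
[ 0.5487 -0.1167  0.1482]
```

View pics/e.png

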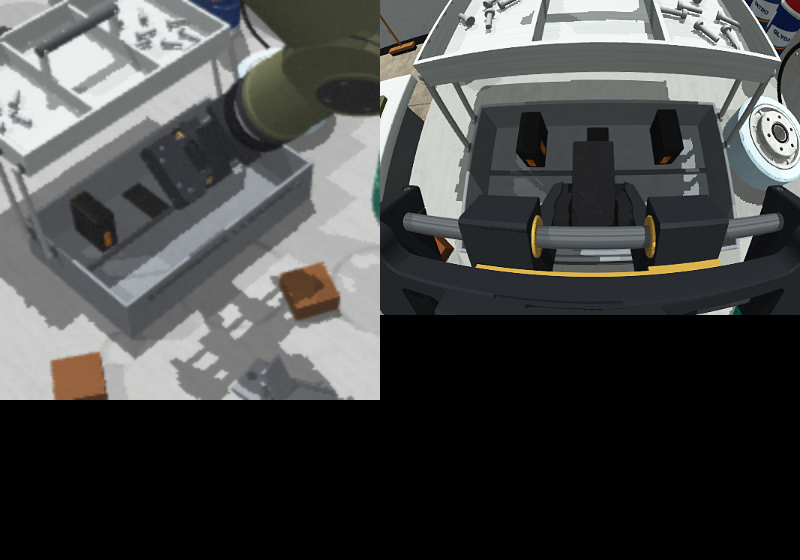

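The wrist view shows the held carton (top far edge at crop row 140, columns 573–613) lined up with the pad at (597,133) and midway between the two stood cartons. I'll trim the pose, go partway down, and check the carton's place in the grip against that edge.

```bash
python3 -m jog '[[[0.004,0.005,0.01,-0.009,-0.004,-0.01],[0,0,0.05,0,0,0],[0,0,0.03,0,0,0],[0,0,0,0,0,0]]]'
python3 - <<'E'
from tgt import *
import pickle
st,w=pickle.load(open("w4.pkl","rb"));M=R.from_quat(st["eef_rot"]).as_matrix()
f=w["frame"].max(2);print("col 284 profile",f[170:205,284].tolist())
c=np.array(st["tool_pos"])+M@[.0005,0,.0028]
up=M@RT.T@k; ee=M@RT.T@e
print("pred far top edge",wpx(w,st,c+.027*ee+.027*up),"near top",wpx(w,st,c-.027*ee+.027*up))
rep(.0)
E
```

```text
clock: 13.88
tool_pos: [0.5574, -0.0609, 0.0828]
eef_rot: [0.666, 0.672, 0.231, -0.227]
contact_force: [-0.3, -1.0, -0.6]
opening: 0.275
finger_force: 25.0
col 284 profile [27, 14, 20, 18, 21, 20, 23, 20, 20, 20, 24, 18, 23, 20, 23, 20, 19, 19, 37, 40, 39, 37, 36, 40, 35, 38, 37, 37, 38, 35, 40, 40, 39, 38, 37]
pred far top edge (np.float64(282.29098291150416), np.float64(186.84195671316712)) near top (np.float64(282.08720110133044), np.float64(308.6726241783887))
pos [ 0.5574 -0.0609  0.0828] tgt [ 0.553  -0.0226  0.0344] rotvec tool [0.0083 0.0046 0.0033]
delta in target axes [ 0.0004 -0.004   0.0618] in tool axes now [ 0.0007 -0.0045  0.0617] F [-0.3 -1.  -0.6] 0.27468562825344744 [ 0.51  1.   -0.27  1.72 -0.58  0.76  0.84]
```

```bash
python3 -m jog '[[[0.0005,-0.0045,0.025,0.008,0.0045,0.003],[0,0,0.022,0,0,0],[0,0,0.01,0,0,0],[0,0,0,0,0,0],[0,0,0,0,0,0]]]'
python3 -c "from tgt import *;rep(0)"
```

```text
clock: 14.5
tool_pos: [0.5544, -0.0284, 0.0392]
eef_rot: [0.667, 0.671, 0.23, -0.228]
contact_force: [-1.1, -0.8, -1.7]
opening: 0.277
finger_force: 25.0
pos [ 0.5544 -0.0284  0.0392] tgt [ 0.553  -0.0226  0.0344] rotvec tool [ 0.0047  0.0035 -0.0001]
delta in target axes [ 0.0016 -0.0013  0.0074] in tool axes now [ 0.0017 -0.0014  0.0074] F [-1.1 -0.8 -1.7] 0.27719665098854596 [ 0.48  1.07 -0.3   1.76 -0.62  0.65  0.87]
```

```bash
python3 -m jog '[[[0.0015,-0.0012,0.004,0.0047,0.0035,0],[0,0,0.0034,0,0,0],[0,0,0,0,0,0],[0,0,0,0,0,0]]]'; python3 -m jog '[[[-0.0006,0,0.0008,0,0,0],[0,0,0,0,0,0],[0,0,0,0,0,0]]]'
python3 -c "from tgt import *;rep(0)"
```

```text
clock: 15.0
tool_pos: [0.5523, -0.0214, 0.0336]
eef_rot: [0.665, 0.672, 0.229, -0.232]
contact_force: [-0.6, -0.2, -1.1]
opening: 0.274
finger_force: 25.0
clock: 15.38
tool_pos: [0.5524, -0.0214, 0.0331]
eef_rot: [0.665, 0.672, 0.229, -0.232]
contact_force: [-0.6, -1.9, 5.1]
opening: 0.274
finger_force: 25.0
pos [ 0.5524 -0.0214  0.0331] tgt [ 0.553  -0.0226  0.0344] rotvec tool [-0.0019 -0.0018  0.0001]
delta in target axes [-0.0002  0.0006 -0.0018] in tool axes now [-0.0002  0.0006 -0.0018] F [-0.6 -1.9  5.1] 0.2743408118175782 [ 0.48  1.08 -0.31  1.76 -0.62  0.64  0.87]
```

Touchdown at 5 N with the carton's centre at the right height. I press lightly, open and back out along the tool axis.

```bash
python3 -m jog '[[[-0.0003,0,0.0004,0,0,0],[0,0,0,0,0,0]]]'; python3 -m jog '[[[0,0,0,0,0,0],[0,0,0,0,0,0],[0,0,0,0,0,0],[0,0,0,0,0,0],[0,0,-0.01,0,0,0],[0,0,-0.02,0,0,0],[0,0,-0.04,0,0,0],[0,0,-0.055,0,0,0],[0,0,-0.055,0,0,0],[0,0,-0.055,0,0,0]]]' 0.05
python3 - <<'E'
from tgt import *
st,w=save("w5");s=snapshot("scene");rep()
W=np.zeros((560,800,3),np.uint8);W[:400,:380]=cv2.resize(s["frame"][80:280,170:360,::-1],None,fx=2,fy=2);W[:315,380:]=cv2.resize(w["frame"][:,:,::-1],(420,315))
x=wpx(w,st,C);u,v=int(x[0]),int(x[1]);print(u,v)
cr=w["frame"][max(v-60,0):v+60,u-100:u+100,::-1];cr=cv2.resize(cr,None,fx=2,fy=2);W[318:318+cr.shape[0],390:390+cr.shape[1]]=cr[:242];cv2.imwrite("pics/f.png",W)
E
```

```text
clock: 15.62
tool_pos: [0.5524, -0.0213, 0.033]
eef_rot: [0.665, 0.672, 0.229, -0.233]
contact_force: [-1.6, -3.4, 8.0]
opening: 0.275
finger_force: 25.0
clock: 16.88
tool_pos: [0.5536, -0.1678, 0.2192]
eef_rot: [0.665, 0.672, 0.229, -0.232]
contact_force: [0.1, -0.0, -0.6]
opening: 0.564
finger_force: 0.0
[ 0.5536 -0.1678  0.2192]
pos [ 0.5561 -0.1729  0.2212] tgt [ 0.5538 -0.115   0.1526] rotvec tool [ 0.0084  0.0075 -0.0006]
delta in target axes [ 0.0035 -0.0018  0.0897] in tool axes now [ 0.0041 -0.0025  0.0897] F [ 0.8 -0.1  0.3] 0.5689359131766527 [ 0.61  0.85 -0.18  1.5  -0.48  1.17  0.75]
284 171
```

View pics/f.png

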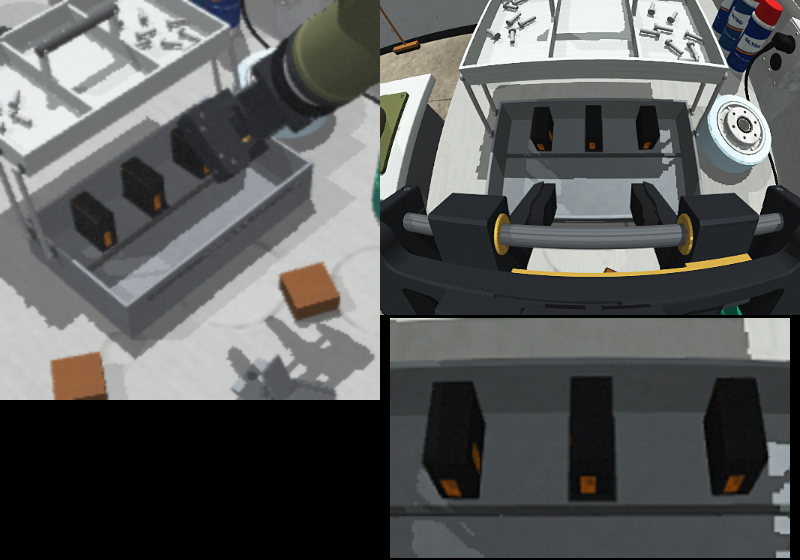

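The new carton stands upright in the middle of the row: crop (592,440), with its top level with its neighbours at (455,438) and (735,435), both undisturbed. Next I return the tool to vertical and go to the bar.

```bash
python3 -m jog '[[[0,0,-0.02,0,-0.165,0],[0,0,-0.02,0,-0.165,0],[0,0,-0.02,0,-0.165,0],[0,0,-0.02,0,-0.165,0],[0,0,-0.01,0,0,-0.18],[0,0,-0.01,0,0,-0.18],[0,0,-0.01,0,0,-0.18],[0,0,-0.01,0,0,-0.18],[0,0,-0.01,0,0,-0.18],[0,0,-0.01,0,0,-0.18],[0,0,0,0,0,-0.18],[0,0,0,0,0,-0.18]]]' 0.07
cat > up.py <<'E'
from h import *
RD=np.diag([-1,1,-1.])
def rep(t):
    st=get_state();M=R.from_quat(st["eef_rot"]).as_matrix()
    print("pos",np.round(st["tool_pos"],4),"rotvec",R.from_matrix(M.T@RD).as_rotvec().round(4),"delta in down axes",(RD@(np.array(t)-st["tool_pos"])).round(4),np.round(st["q"],2))
E
python3 -c "from up import *;rep((.5525,.0701,.30))"
```

```text
clock: 18.48
tool_pos: [0.5539, -0.1977, 0.3485]
eef_rot: [0.057, 0.998, 0.003, -0.002]
contact_force: [-0.3, 0.4, 0.4]
opening: 0.794
finger_force: 0.0
pos [ 0.5539 -0.1977  0.3485] rotvec [ 0.0052 -0.0035 -0.1139] delta in down axes [0.0014 0.2678 0.0485] [ 0.43  0.53 -0.27  1.52  0.15  1.11  1.58]
```

```bash
python3 -m jog '[[[0,0,0,0.005,-0.0035,-0.114],[0,0.053,0,0,0,0],[0,0.053,0,0,0,0],[0,0.053,0,0,0,0],[0,0.053,0.01,0,0,0],[0.001,0.055,0.025,0,0,0],[0,0,0,0,0,0]]]' 0.088
python3 - <<'E'
from up import *
rep((.5525,.0701,.2056));st,w=save("w6");f=w["frame"].max(2)
for y in((.4945),(.52)):print(wpx(w,st,(y,.0701,.2246)))
for r in(100,120,150,165,180,200,215): 
    c=np.where(f[r,230:340]<75)[0];print(r,(c.min()+230,c.max()+230,len(c)) if len(c) else None)
E
```

```text
clock: 19.35
tool_pos: [0.5527, 0.0749, 0.3119]
eef_rot: [-0.002, 1.0, 0.001, -0.002]
contact_force: [0.1, -0.5, -0.6]
opening: 0.998
finger_force: 0.0
pos [0.5527 0.0749 0.3119] rotvec [ 0.0023 -0.0039  0.004 ] delta in down axes [ 0.0002 -0.0048  0.1063] [-0.02  0.53 -0.32  1.67  0.19  0.98  1.17]
[0.5527 0.0749 0.3119]
(np.float64(276.921223845694), np.float64(130.5534039201114))
(np.float64(276.9144513465058), np.float64(165.72277273765283))
100 None
120 None
150 (np.int64(267), np.int64(286), 20)
165 (np.int64(268), np.int64(285), 18)
180 (np.int64(268), np.int64(285), 18)
200 (np.int64(269), np.int64(285), 17)
215 (np.int64(269), np.int64(285), 6)
```

The bar is at columns 268–286, exactly where predicted, so I descend and grip.

```bash
python3 -m jog '[[[0,-0.0048,0.03,0.002,-0.004,0.004],[0,0,0.03,0,0,0],[0,0,0.03,0,0,0],[0,0,0.0163,0,0,0],[0,0,0,0,0,0],[0,0,0,0,0,0]]]' 0.088
python3 -m jog '[[[0,0,0,0,0,0],[0,0,0,0,0,0],[0,0,0,0,0,0],[0,0,0,0,0,0],[0,0,0,0,0,0],[0,0,0,0,0,0],[0,0,0,0,0,0],[0,0,0,0,0,0],[0,0,0,0,0,0]]]' 0 35
```

```text
clock: 20.15
tool_pos: [0.5565, 0.0626, 0.2084]
eef_rot: [0.006, 1.0, -0.001, 0.003]
contact_force: [-0.7, -0.9, -0.4]
opening: 0.998
finger_force: 0.0
clock: 21.28
tool_pos: [0.5561, 0.064, 0.2078]
eef_rot: [0.005, 1.0, -0.001, 0.003]
contact_force: [-0.2, 1.0, 1.2]
opening: 0.145
finger_force: 35.0
```

```bash
python3 - <<'E'
import numpy as np
q=np.linspace(1.556,0,25);x=.1182+.12*np.sin(q-1.396);z=.12*np.cos(q-1.396)-.0208
print(np.c_[np.diff(x),-np.diff(z)].round(4).tolist())
E
```

```text
[[-0.0077, -0.001], [-0.0078, -0.0005], [-0.0078, 0.0], [-0.0078, 0.0005], [-0.0077, 0.001], [-0.0076, 0.0015], [-0.0075, 0.002], [-0.0074, 0.0025], [-0.0072, 0.003], [-0.007, 0.0034], [-0.0067, 0.0039], [-0.0065, 0.0043], [-0.0062, 0.0047], [-0.0059, 0.0051], [-0.0055, 0.0055], [-0.0052, 0.0058], [-0.0048, 0.0061], [-0.0044, 0.0064], [-0.0039, 0.0067], [-0.0035, 0.0069], [-0.003, 0.0072], [-0.0026, 0.0073], [-0.0021, 0.0075], [-0.0016, 0.0076]]
```

```bash
python3 -m jog '[[[0,-0.0077,-0.001,0,0,0],[0,-0.0078,-0.0005,0,0,0],[0,-0.0078,0,0,0,0],[0,-0.0078,0.0005,0,0,0],[0,-0.0077,0.001,0,0,0],[0,-0.0076,0.0015,0,0,0],[0,-0.0075,0.002,0,0,0],[0,-0.0074,0.0025,0,0,0],[0,0,0,0,0,0]]]'
python3 -m jog '[[[0,-0.0072,0.003,0,0,0],[0,-0.007,0.0034,0,0,0],[0,-0.0067,0.0039,0,0,0],[0,-0.0065,0.0043,0,0,0],[0,-0.0062,0.0047,0,0,0],[0,-0.0059,0.0051,0,0,0],[0,-0.0055,0.0055,0,0,0],[0,-0.0052,0.0058,0,0,0],[0,0,0,0,0,0]]]'
python3 -c "from up import *;rep((.554,-.0733,.110))"
```

```text
clock: 22.4
tool_pos: [0.5567, 0.0011, 0.2011]
eef_rot: [0.006, 1.0, -0.001, 0.004]
contact_force: [7.0, 0.1, -5.8]
opening: 0.146
finger_force: 35.0
clock: 23.52
tool_pos: [0.5575, -0.0477, 0.1657]
eef_rot: [0.005, 1.0, -0.0, 0.005]
contact_force: [7.9, 1.7, -7.3]
opening: 0.148
finger_force: 35.0
pos [ 0.5575 -0.0477  0.1657] rotvec [-0.0006  0.0102 -0.0109] delta in down axes [ 0.0035 -0.0256  0.0557] [ 0.16  0.71 -0.27  1.84  0.3   0.62  1.27]
```

```bash
python3 -m jog '[[[0,-0.0048,0.0061,0,0,0],[0,-0.0044,0.0064,0,0,0],[0,-0.0039,0.0067,0,0,0],[0,-0.0035,0.0069,0,0,0],[0,-0.003,0.0072,0,0,0],[0,-0.0013,0.0037,0,0,0],[0,-0.0013,0.0037,0,0,0],[0,-0.001,0.0037,0,0,0],[0,-0.001,0.0037,0,0,0],[0,0,0,0,0,0],[0,0,0,0,0,0]]]'
```

```text
clock: 24.9
tool_pos: [0.5579, -0.0716, 0.1182]
eef_rot: [0.005, 1.0, -0.0, 0.006]
contact_force: [8.1, 1.7, -5.7]
opening: 0.141
finger_force: 35.0
```

```bash
python3 -m jog '[[[0,-0.0005,0.002,0,0,0],[0,-0.0005,0.002,0,0,0],[0,-0.0003,0.002,0,0,0],[0,-0.0002,0.001,0,0,0],[0,0,0,0,0,0],[0,0,0,0,0,0]]]'; python3 -m jog '[[[0,0,0.001,0,0,0],[0,0,0,0,0,0],[0,0,0,0,0,0]]]'
```

```text
clock: 25.65
tool_pos: [0.5579, -0.0731, 0.1112]
eef_rot: [0.005, 1.0, -0.0, 0.006]
contact_force: [8.5, 1.3, -5.5]
opening: 0.147
finger_force: 35.0
clock: 26.02
tool_pos: [0.5579, -0.0733, 0.1102]
eef_rot: [0.005, 1.0, -0.0, 0.006]
contact_force: [8.8, 0.6, -6.3]
opening: 0.141
finger_force: 35.0
```

Still carrying the tray's weight, so I lower it in small steps until contact.

```bash
python3 -m jog '[[[0,-0.0002,0.001,0,0,0],[0,0,0,0,0,0],[0,0,0,0,0,0]]]'; python3 -m jog '[[[0,-0.0002,0.001,0,0,0],[0,0,0,0,0,0],[0,0,0,0,0,0]]]'; python3 -m jog '[[[0,-0.0002,0.001,0,0,0],[0,0,0,0,0,0],[0,0,0,0,0,0]]]'
```

```text
clock: 26.4
tool_pos: [0.5579, -0.0733, 0.1101]
eef_rot: [0.005, 1.0, -0.0, 0.006]
contact_force: [5.8, 1.1, 1.5]
opening: 0.148
finger_force: 35.0
clock: 26.78
tool_pos: [0.558, -0.0732, 0.1099]
eef_rot: [0.005, 1.0, -0.0, 0.006]
contact_force: [3.6, 2.4, 8.3]
opening: 0.147
finger_force: 35.1
clock: 27.15
tool_pos: [0.558, -0.0733, 0.1098]
eef_rot: [0.005, 1.0, -0.001, 0.006]
contact_force: [3.2, 2.2, 14.7]
opening: 0.142
finger_force: 35.1
```

The tray is down on its stop: TCP height is steady at 0.110 and the force turned upward. I release and withdraw.

```bash
python3 -m jog '[[[0,0,-0.001,0,0,0],[0,0,0,0,0,0],[0,0,0,0,0,0],[0,0,0,0,0,0],[0,0,0,0,0,0],[0,0,0,0,0,0],[0,0,0,0,0,0],[0,0,-0.03,0,0,0],[0,0,-0.05,0,0,0],[0,0,-0.05,0,0,0]]]' 0.07; python3 -m jog '[[[0.04,-0.03,-0.03,0,0,0],[0.04,-0.05,0,0,0,0],[0.04,-0.05,0,0,0,0],[0,-0.05,0,0,0,0],[0,0,0,0,0,0],[0,0,0,0,0,0],[0,0,0,0,0,0],[0,0,0,0,0,0]]]'
python3 - <<'E'
from h import *
st,w=save("w7");s=snapshot("scene");W=np.zeros((420,800,3),np.uint8);W[:400,:380]=cv2.resize(s["frame"][80:280,170:360,::-1],None,fx=2,fy=2);W[:315,380:]=cv2.resize(w["frame"][:,:,::-1],(420,315));cv2.imwrite("pics/g.png",W)
E
```

```text
clock: 28.4
tool_pos: [0.5538, -0.0741, 0.2393]
eef_rot: [0.005, 1.0, -0.001, 0.002]
contact_force: [1.2, 0.6, 0.5]
opening: 0.798
finger_force: 0.0
clock: 29.4
tool_pos: [0.4345, -0.2492, 0.2679]
eef_rot: [0.004, 1.0, -0.001, 0.003]
contact_force: [1.2, -0.2, -0.6]
opening: 0.792
finger_force: 0.0
[ 0.4345 -0.2492  0.2679]
```

View pics/g.png

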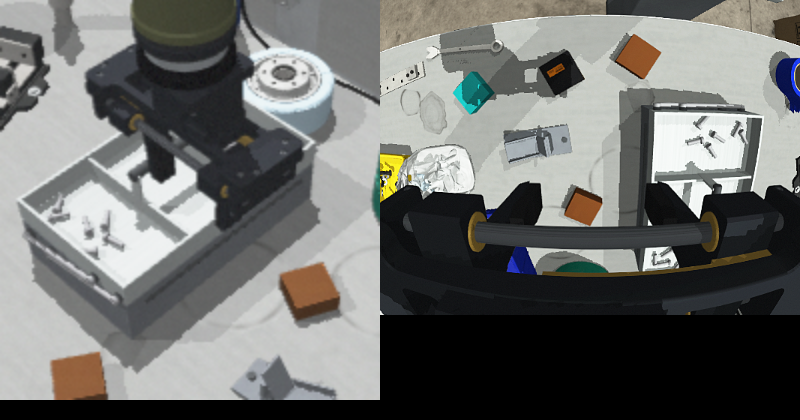

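The tray sits level and closed on the box, the holder is empty, and the gripper is clear of everything.

```bash
python3 -c "from plant import *;print(finish_job())"
```

```text
the job is handed in; nothing more can be done
None
```

I opened the tray, stood the bearing carton upright on the pad in line with the other two without disturbing them, lowered the tray closed by its bar, let go, and handed the job in at about 29 s.

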